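# Find the dry billet and lay it in the carving brackets

## Robot

A 7-joint arm with a two-finger parallel gripper is mounted at the origin on the work surface. World frame = base frame: x ahead of the robot, y to its left, z up, the work surface at z = 0. Lengths are in m, angles in rad, forces in N, time in s.
With the tool pointing down it reaches from about 0.4 to 0.85 m from the base axis. Payload 4.5 kg.
Tool frame: the origin (TCP) lies at the very end of the fingers, on their centre line; the grasp point (between the pads) lies 19 mm behind it (r.grip_point_offset is the distance from the TCP to the grasp point, in m); z points along the fingers, y is the line along which they close (so a half turn about z gives the same grasp; the last joint's range is limited). The gripper opens to 88 mm and grips with 3 to 60 N. Pads are 18 mm wide; open, the fingers measure 123 mm over their backs; the gripper's body (75 mm by 187 mm) begins 45 mm behind the grasp point.
Start: joints at [-1.144, 0.689, -0.195, 1.565, 0.157, 0.902, -0.215], TCP at [0.239, 0.577, 0.239] pointing down, gripper open.
Joint ranges: [-3.01, 3.01], [-0.46, 2.08], [-1.47, 1.51], [0.13, 2.56], [-1, 4.14], [0.04, 2.09], [-2.66, 2.66]. Speed limits (rad/s): [2.57, 2.57, 3.14, 3.14, 3.14, 3.14, 3.14].

## Interface

Orientations are given as a unit quaternion [x, y, z, w].
In Python, from plant import r gives the robot as it stands.
- The arm moves only by the tool carry_out, never from a script. Its argument "rows" is a list of rows, each a list of 3 entries, a list of its own where there are three numbers: the shift along the tool's x, y, z in cm, then the turn, a rotation vector about the tool's x, y, z in degrees, then the closure, from 0 (fully open) to 1 (shut). A call has 1 to 12 rows; each row is the pose to reach, as a shift and turn from the pose commanded when the call began, along the tool's axes at that moment; what a row does not reach only later rows make up. A row lasts 1/10 s, in which the tool goes at most 50 mm and 8.59 degrees, less where a joint would pass 70% of its speed; a pose out of reach is approached as far as the arm can. A call with a gripper value outside its range is refused whole. The fingers move at their own pace and stop on an object; "newtons" is the grip in N (left out, the last holds). Time passes only in rows, so rows that repeat a pose let the fingers close. It gives the time, the measured TCP pose, the force, the opening and the grip force at its end, in the units of the state.
- r.get_state(): the state, without advancing time (a new reading comes with each control period).
- r.snapshot(name): name is "scene" or "top"; returns a dict with "image" (400x640x3 uint8, red, green, blue), "fx", "fy", "cx", "cy" (pixels), "dist_coeffs" ([k1, k2, p1, p2, k3] as OpenCV has them; the pictures are not rectified), "pose" (4x4, takes a point from camera to world coordinates). Camera axes: x right, y up, looking along -z (the intrinsics and any distortion apply to the point x, -y, -z); pixel columns grow to the right and rows downward; lengths in m; the calibration is good to about 2 mm. A picture is of the moment at which its call begins. There is no depth.
- r.finish_job(): hands the job in; it is judged then, once.
The state is a dict: "clock": time; "q": joint angles; "qd": joint speeds; "joint_torque": joint torques, N m; "tool_pos": TCP position; "eef_rot": TCP orientation; "contact_force": force on the tool from outside, world axes, zero at the start; "moment": the same for the moment, N m; "opening": opening from 0.0 (shut) to 1.0 (fully open); "finger_force": force on a finger pad.
Only numpy, scipy, OpenCV 4.12 (cv2) and the standard library are available. Lean on these libraries where they do the work, as an engineer would, in place of code of your own. Each camera call takes 0.05 s, during which the arm holds its last target. There are 200 camera calls.

## Task

One of the three look-alike billets on the drying rack has dried out and is less than half as heavy as the two wet ones: find it by feeling the weight, lift it straight up and level out of its brackets, and set it down fully home in the empty sprung brackets of the carving board. Any wet billet you try must go back fully home where it came from. Keep the billets level, let go of none in the air, and leave everything else alone.

Things in the scene. Friction and masses are not known exactly. Their poses are not given: they have to be found in the camera images.
- billet_a: one of three look-alike pale wood billets, 48 x 260 x 48 mm (x, y, z), lying along its y in a rack place; origin at the centre of its underside, z up. One of the three is dry and weighs 0.23 to 0.29 kg, two are wet and weigh 0.55 to 0.70 kg; only the weight tells them apart, and which one is dry changes from start to start
- billet_b: one of three look-alike pale wood billets, 48 x 260 x 48 mm (x, y, z), lying along its y in a rack place; origin at the centre of its underside, z up. One of the three is dry and weighs 0.23 to 0.29 kg, two are wet and weigh 0.55 to 0.70 kg; only the weight tells them apart, and which one is dry changes from start to start
- billet_c: one of three look-alike pale wood billets, 48 x 260 x 48 mm (x, y, z), lying along its y in a rack place; origin at the centre of its underside, z up. One of the three is dry and weighs 0.23 to 0.29 kg, two are wet and weigh 0.55 to 0.70 kg; only the weight tells them apart, and which one is dry changes from start to start
- rack: fixed drying rack with three pairs of open-topped dark steel U brackets for three parallel billets 90 mm apart; origin on the table at its middle, x across the billets, y along them. The brackets of a pair are 226 mm apart (centres) and 30 mm long in y. Low end stops, 12 mm above the seat and 6 mm beyond the billet's ends, keep it from sliding out endways: it comes out straight up only
- rack_slot0 (a point): -x place of the rack: where a billet's origin lies when fully down and centred, 50 mm above the table; axes as the rack's. Bracket cheeks rise 22 mm above this seat with 3 mm clearance each side of the billet; flared lips over them reach 32 mm above it
- rack_slot1 (a point): middle place of the rack: where a billet's origin lies when fully down and centred, 50 mm above the table; axes as the rack's. Bracket cheeks rise 22 mm above this seat with 3 mm clearance each side of the billet; flared lips over them reach 32 mm above it
- rack_slot2 (a point): +x place of the rack: where a billet's origin lies when fully down and centred, 50 mm above the table; axes as the rack's. Bracket cheeks rise 22 mm above this seat with 3 mm clearance each side of the billet; flared lips over them reach 32 mm above it
- cradle: fixed carving board: plywood 210 x 320 x 18 mm; above its middle, on springs, a blue saddle with one pair of U brackets just like a pair of the rack's (same clearances, lips, end stops), empty at the start; a white gauge plate, 88 mm above the table, stands at its +y end. Origin on the table at its middle, y along the billet. It stands left or right of the robot, the rack on the other side
- saddle_seat (a point): where the billet's origin lies when fully down and centred in the carving board's brackets, 50 mm above the table while unloaded (it sinks with the saddle); the billet's y then lies along this y, either way round
- saddle (a joint): how far the sprung saddle has sunk, in m: 0 empty, 1.7 mm per newton of load (about 4 to 5 mm under the dry billet, 9 to 12 mm under a wet one), stop at 15 mm
- gouge_red: bystander: carving gouge with red handle, 190 mm long, lying on the carving board on its +x side, parallel to the brackets' line; 26 mm high; origin at its underside
- wax_jar: bystander: glass jar with brass lid, 70 mm across, 85 mm high; origin at its underside
- finial: bystander: turned wooden finial standing upright, 60 mm across, 110 mm high; origin at its underside
- offcut: bystander: small wooden offcut 45 x 80 x 22 mm, lying on the carving board on its -x side; origin at its underside

How it is judged:
On the way:
1. a billet is lifted level, both ends clear of its rack brackets (((height (world z) of billet_a above 0.085 m and angle between billet_a's own z axis and vertical below 0.2 rad) or (height (world z) of billet_b above 0.085 m and angle between billet_b's own z axis and vertical below 0.2 rad) or (height (world z) of billet_c above 0.085 m and angle between billet_c's own z axis and vertical below 0.2 rad))), for 0.1 s.
At the end, for the whole second after the job is handed in: the dry billet lies down in the carving board's brackets (within 12 mm of the seat point horizontally, under 4 mm above it, 0.06 rad along it), the saddle sunk 2.5 to 6.5 mm; the two wet ones lie within 15 mm of their starts; all level within 0.05 rad and at rest (((horizontal distance between billet_a and saddle_seat below 0.012 m and z of billet_a in the frame of saddle_seat below 0.004 m and angle between the y axis of billet_a and the y axis of saddle_seat, either way round below 0.06 rad and distance of each of billet_b, billet_c from where it was at the start of the episode below 0.015 m) or (horizontal distance between billet_b and saddle_seat below 0.012 m and z of billet_b in the frame of saddle_seat below 0.004 m and angle between the y axis of billet_b and the y axis of saddle_seat, either way round below 0.06 rad and distance of each of billet_a, billet_c from where it was at the start of the episode below 0.015 m) or (horizontal distance between billet_c and saddle_seat below 0.012 m and z of billet_c in the frame of saddle_seat below 0.004 m and angle between the y axis of billet_c and the y axis of saddle_seat, either way round below 0.06 rad and distance of each of billet_a, billet_b from where it was at the start of the episode below 0.015 m)) and value of joint saddle between 0.0025 and 0.0065 m and angle between each of billet_a, billet_b, billet_c's own z axis and vertical below 0.05 rad and linear speed of each of billet_a, billet_b, billet_c below 0.02 m/s); the robot touches nothing.
It fails at once if a billet is let go while more than 15 mm above its seat height ((height (world z) of billet_a above 0.065 m and contact force between the fingers and billet_a below 0.05 N) or (height (world z) of billet_b above 0.065 m and contact force between the fingers and billet_b below 0.05 N) or (height (world z) of billet_c above 0.065 m and contact force between the fingers and billet_c below 0.05 N)).
It fails at once if a billet is tipped more than 0.3 rad from level (angle between any of billet_a, billet_b, billet_c's own z axis and vertical above 0.3 rad).
It fails at once if another thing on the table is moved by more than 30 mm (distance of any of gouge_red, wax_jar, finial, offcut from where it was at the start of the episode above 0.03 m).
It also fails if it takes over 69 s, if anything falls off the work surface, if the arm or the gripper's body presses on something with over 40 N, if the wrist force passes 120 N, or if a joint passes its speed limit or range.

## Working session

There is one attempt and no reset: what is moved stays moved. The work goes in short steps, Python scripts to look and compute and a tool call to move; the robot and the scene stay as the last step left them, time stands still between calls to the robot, and variables do not carry over. Pictures are saved under pics/ and viewed, at most 10 in all, crops included, and the job is handed in when it is done.

Besides the shell and the picture viewer there is one more tool, called after ">>>" as name([rows], argument=value, ...), one row to a line, values as JSON. carry_out: Moves the arm, as the interface text tells. Its arguments: {"type":"object","properties":{"rows":{"type":"array"},"newtons":{"type":"number"}},"required":["rows"]}

```bash
mkdir -p pics; cat > h.py <<'E'
import numpy as np, cv2, pickle
from plant import r
def snap(n,f=None):
    s=r.snapshot(n)
    if f: cv2.imwrite('pics/'+f,cv2.cvtColor(np.asarray(s['image']),cv2.COLOR_RGB2BGR))
    pickle.dump(s,open('pics/'+n+'.pkl','wb')); return s
def ray(s,uv,z):
    K=np.array([[s['fx'],0,s['cx']],[0,s['fy'],s['cy']],[0,0,1.]])
    p=cv2.undistortPoints(np.array(uv,float).reshape(-1,1,2),K,np.array(s['dist_coeffs'],float)).reshape(-1,2)
    T=np.array(s['pose']); d=np.c_[p[:,0],-p[:,1],-np.ones(len(p))]@T[:3,:3].T; o=T[:3,3]
    return o+d*((z-o[2])/d[:,2])[:,None]
E
python3 - <<'E'
from h import *
a=snap('top','top1.png'); b=snap('scene','scene1.png')
print(a['pose'],b['pose'],a['fx'],a['dist_coeffs']); print(r.get_state())
E
```

```text
[[-0.00967622  0.97645854 -0.21548803  0.38379438]
 [-0.99993972 -0.01056705 -0.00298228  0.04786997]
 [-0.00518914  0.21544618  0.97650193  1.10785118]
 [ 0.          0.          0.          1.        ]] [[ 0.7457847  -0.42142685  0.51595018  1.14169986]
 [ 0.66602109  0.45437641 -0.59157246 -0.61233162]
 [ 0.01486893  0.7848194   0.61954615  0.71056886]
 [ 0.          0.          0.          1.        ]] 405.8087272638702 [-0.0860545  0.         0.         0.         0.       ]
{'clock': 0.1, 'q': array([-1.14419619,  0.68989854, -0.19455605,  1.5662169 ,  0.15731777,
        0.90251312, -0.21508443]), 'qd': array([ 5.37052350e-04, -1.37254217e-03,  8.03807212e-04, -3.66203252e-03,
       -1.72224956e-03,  8.23493693e-04,  5.47624163e-05]), 'joint_torque': array([-3.54266616e-03, -5.28504360e+01, -1.27152666e+00, -1.53839296e+01,
       -5.25267748e-02,  1.94258355e-03,  4.03497438e-05]), 'tool_pos': array([0.23904735, 0.57687135, 0.23799831]), 'eef_rot': array([ 1.95077126e-01,  9.80787562e-01, -8.13661972e-04, -1.04765127e-04]), 'contact_force': array([-0.11724151, -0.49597118, -0.18180777]), 'moment': array([-0.00555879, -0.04607082, -0.01006204]), 'finger_force': 0.0, 'opening': 1.0003049772398853}
```

View pics/top1.png

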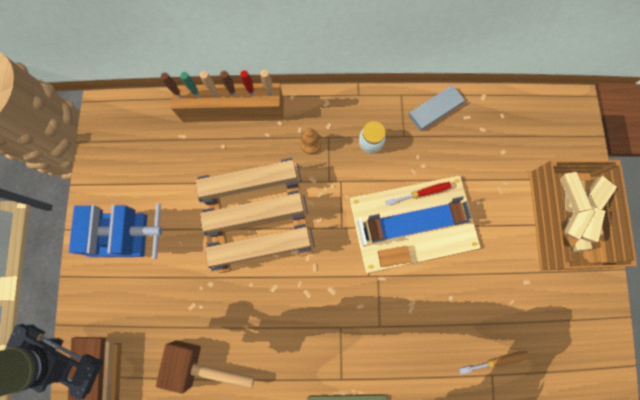

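View pics/scene1.png

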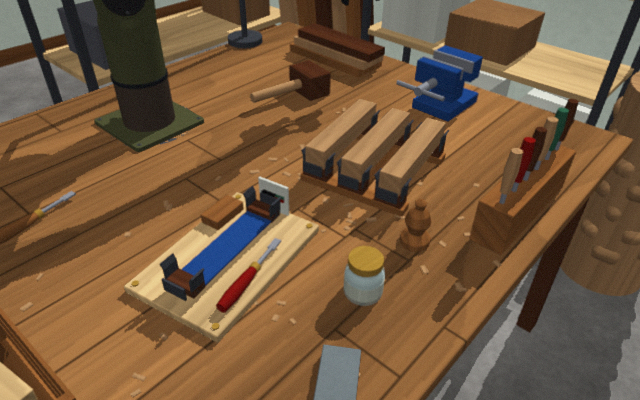

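The top view shows three billets at about (248,180), (254,213) and (258,247). The carving board is at about (415,224), with its white plate at the left (363,230). The jar (372,137) and finial (311,140) stand beyond. Next I'll measure by masks and check them on an overlay.

```bash
python3 - <<'E'
from h import *
a=pickle.load(open('pics/top.pkl','rb')); im=cv2.cvtColor(np.asarray(a['image']),cv2.COLOR_RGB2BGR)
hsv=cv2.cvtColor(im,cv2.COLOR_BGR2HSV)
print([ (p,hsv[p[1],p[0]].tolist()) for p in [(250,180),(252,213),(258,247),(220,186),(240,275),(330,220),(420,223),(376,229),(459,211),(290,175)]])
m=cv2.inRange(hsv,(8,40,195),(25,135,255)); m[:, :190]=0; m[:,320:]=0; m[:150]=0;m[280:]=0
b=cv2.inRange(hsv,(100,120,60),(130,255,255)); b[:,:340]=0;b[:,490:]=0
m=cv2.morphologyEx(m,cv2.MORPH_OPEN,np.ones((3,3)))
vis=cv2.resize(im[145:285,185:495],None,fx=2.5,fy=2.5,interpolation=cv2.INTER_CUBIC)
for mm,z in ((m,.098),(b,.045)):
  for c in cv2.findContours(mm,0,1)[0]:
    if cv2.contourArea(c)<300: continue
    bx=cv2.boxPoints(cv2.minAreaRect(c)); w=ray(a,bx,z)[:,:2]
    R=cv2.minAreaRect((w*1000).astype(np.float32)); print(np.round(bx.mean(0),1),'c',np.round(R[0]),'size',np.round(R[1]),'ang',R[2])
    cv2.polylines(vis,[((bx-[185,145]+.5)*2.5).astype(int)],True,(0,255,0),1)
cv2.imwrite('pics/ov.png',vis)
E
```

```text
[((250, 180), [18, 108, 226]), ((252, 213), [18, 108, 229]), ((258, 247), [18, 109, 231]), ((220, 186), [18, 108, 229]), ((240, 275), [16, 142, 214]), ((330, 220), [16, 143, 208]), ((420, 223), [108, 186, 200]), ((376, 229), [12, 150, 90]), ((459, 211), [10, 152, 126]), ((290, 175), [17, 108, 228])]
[256.1 245.8] c [479. 223.] size [ 49. 263.] ang 11.322697639465332
[250.7 210.8] c [568. 240.] size [ 50. 260.] ang 11.098748207092285
[245.5 177.4] c [656. 256.] size [ 49. 269.] ang 11.150162696838379
[416.5 221.3] c [ 545. -194.] size [ 55. 194.] ang 10.839994430541992
```

View pics/ov.png

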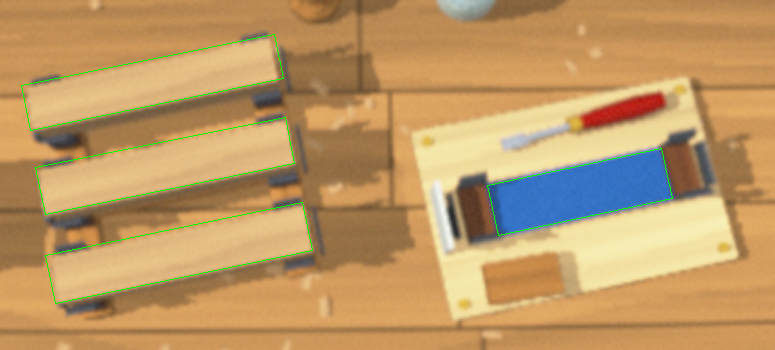

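The boxes fit the billets well and the saddle sits between its brackets. Rack yaw is 11.1° and billet centres are at (479,223), (568,240) and (656,256) mm. The saddle is at (545,-194) mm with a yaw of about 10.9°. Now moving above the nearest billet.

>>> carry_out([
  [[-35.7, -23.5, 7.8], [0, 0, 56.4], 0.27],
  [[-35.7, -23.5, 7.8], [0, 0, 56.4], 0.27],
  [[-35.7, -23.5, 7.8], [0, 0, 56.4], 0.27],
  [[-35.7, -23.5, 7.8], [0, 0, 56.4], 0.27],
  [[-35.7, -23.5, 7.8], [0, 0, 56.4], 0.27],
  [[-35.7, -23.5, 7.8], [0, 0, 56.4], 0.27],
  [[-35.7, -23.5, 7.8], [0, 0, 56.4], 0.27],
  [[-35.7, -23.5, 7.8], [0, 0, 56.4], 0.27],
  [[-35.7, -23.5, 7.8], [0, 0, 56.4], 0.27],
  [[-35.7, -23.5, 7.8], [0, 0, 56.4], 0.27],
  [[-35.7, -23.5, 7.8], [0, 0, 56.4], 0.27],
  [[-35.7, -23.5, 7.8], [0, 0, 56.4], 0.27],
], newtons=30)

```text
clock: 1.3
tool_pos: [0.4782, 0.2253, 0.1607]
eef_rot: [0.635, 0.773, 0.0, -0.001]
contact_force: [-0.7, -1.0, -0.8]
opening: 0.735
finger_force: 0.0
```

```bash
cat >> h.py <<'E'
from scipy.spatial.transform import Rotation as Ro
def go(x,y,z,yaw):  # shift cm / turn deg to TCP target, tool y at world angle yaw (deg)
    s=r.get_state(); R=Ro.from_quat(s['eef_rot'])
    c,d=np.cos(np.radians(yaw)),np.sin(np.radians(yaw))
    T=Ro.from_matrix(np.array([[-d,c,0],[c,d,0],[0,0,-1]]))
    print('t',round(s['clock'],2),'pos',np.round(s['tool_pos'],4),'F',np.round(s['contact_force'],2),'M',np.round(s['moment'],2),'op',round(s['opening'],3),'ff',s['finger_force'])
    print('shift cm',np.round(R.inv().apply(np.array([x,y,z])-s['tool_pos'])*100,2),'turn',np.round((R.inv()*T).as_rotvec(degrees=True),2))
E
python3 -c "
from h import *
go(.479,.223,.06,11.1)"
```

```text
t 1.3 pos [0.4782 0.2253 0.1607] F [-0.73 -1.03 -0.75] M [-0.03  0.04 -0.03] op 0.735 ff 0.0
shift cm [-0.25  0.04 10.07] turn [-0.03 -0.07  0.13]
```

>>> carry_out([
  [[0, 0, 4], [0, 0, 0], 0.27],
  [[0, 0, 7.5], [0, 0, 0], 0.27],
  [[0, 0, 10], [0, 0, 0], 0.27],
  [[0, 0, 10], [0, 0, 0], 0.27],
  [[0, 0, 10], [0, 0, 0], 1],
  [[0, 0, 10], [0, 0, 0], 1],
  [[0, 0, 10], [0, 0, 0], 1],
  [[0, 0, 10], [0, 0, 0], 1],
  [[0, 0, 10], [0, 0, 0], 1],
  [[0, 0, 10], [0, 0, 0], 1],
  [[0, 0, 10], [0, 0, 0], 1],
], newtons=30)

```text
clock: 2.4
tool_pos: [0.4793, 0.2246, 0.0621]
eef_rot: [0.635, 0.772, 0.001, -0.0]
contact_force: [-1.3, 0.7, 6.8]
opening: 0.541
finger_force: 30.0
```

```bash
python3 -c "
from h import *
go(.479,.223,.06,11.1)"
```

```text
t 2.4 pos [0.4793 0.2246 0.0621] F [-1.27  0.74  6.77] M [0.18 0.57 0.05] op 0.541 ff 30.000192672014236
shift cm [-0.15 -0.06  0.21] turn [ 0.1  -0.08  0.03]
```

>>> carry_out([
  [[0, 0, -0.5], [0, 0, 0], 1],
  [[0, 0, -1.5], [0, 0, 0], 1],
  [[0, 0, -2.5], [0, 0, 0], 1],
  [[0, 0, -3.5], [0, 0, 0], 1],
  [[0, 0, -4.5], [0, 0, 0], 1],
  [[0, 0, -4.5], [0, 0, 0], 1],
  [[0, 0, -4.5], [0, 0, 0], 1],
  [[0, 0, -4.5], [0, 0, 0], 1],
  [[0, 0, -4.5], [0, 0, 0], 1],
  [[0, 0, -4.5], [0, 0, 0], 1],
])

```text
clock: 3.4
tool_pos: [0.4788, 0.2236, 0.1053]
eef_rot: [0.635, 0.772, -0.0, -0.0]
contact_force: [-0.9, -0.0, -6.0]
opening: 0.546
finger_force: 30.0
```

```bash
python3 -c "
from h import *
go(.479,.223,.06,11.1)"
```

```text
t 3.4 pos [0.4788 0.2236 0.1053] F [-0.9  -0.02 -6.  ] M [-0.05  0.09  0.03] op 0.546 ff 29.998943293467164
shift cm [-0.06  0.01  4.53] turn [-0.04  0.01 -0.  ]
```

That's wet (about 6 N), so it goes back.

>>> carry_out([
  [[0, 0, 1.5], [0, 0, 0], 1],
  [[0, 0, 3], [0, 0, 0], 1],
  [[0, 0, 3.8], [0, 0, 0], 1],
  [[0, 0, 4.2], [0, 0, 0], 1],
  [[0, 0, 4.4], [0, 0, 0], 1],
  [[0, 0, 4.5], [0, 0, 0], 1],
  [[0, 0, 4.5], [0, 0, 0], 1],
  [[0, 0, 4.5], [0, 0, 0], 1],
  [[0, 0, 4.5], [0, 0, 0], 1],
])

```text
clock: 4.3
tool_pos: [0.4787, 0.2236, 0.0621]
eef_rot: [0.635, 0.772, 0.0, -0.0]
contact_force: [-3.0, -0.7, 6.4]
opening: 0.541
finger_force: 30.0
```

```bash
python3 -c "
from h import *
go(.568,.240,.16,11.1)"
```

```text
t 4.3 pos [0.4787 0.2236 0.0621] F [-2.96 -0.65  6.41] M [-0.21  0.62  0.  ] op 0.541 ff 29.997139172628522
shift cm [-0.1   9.07 -9.79] turn [-0. -0.  0.]
```

Seated (z matches, pressing again). Release, rise, and shift to the middle billet.

>>> carry_out([
  [[0, 0, 0], [0, 0, 0], 0.27],
  [[0, 0, 0], [0, 0, 0], 0.27],
  [[0, 0, 0], [0, 0, 0], 0.27],
  [[0, 0, 0], [0, 0, 0], 0.27],
  [[0, 0, -4], [0, 0, 0], 0.27],
  [[0, 0, -8], [0, 0, 0], 0.27],
  [[0, 4, -10], [0, 0, 0], 0.27],
  [[-0.1, 9.1, -10], [0, 0, 0], 0.27],
  [[-0.1, 9.1, -10], [0, 0, 0], 0.27],
  [[-0.1, 9.1, -10], [0, 0, 0], 0.27],
  [[-0.1, 9.1, -10], [0, 0, 0], 0.27],
  [[-0.1, 9.1, -10], [0, 0, 0], 0.27],
])

```text
clock: 5.5
tool_pos: [0.5668, 0.24, 0.1602]
eef_rot: [0.635, 0.772, -0.001, -0.001]
contact_force: [0.4, 0.3, -0.1]
opening: 0.728
finger_force: 0.0
```

```bash
python3 -c "
from h import *
go(.568,.240,.062,11.1)"
```

```text
t 5.5 pos [0.5668 0.24   0.1602] F [ 0.36  0.26 -0.07] M [-0.09  0.07  0.02] op 0.728 ff 0.0
shift cm [-0.02  0.15  9.81] turn [-0.15  0.02  0.04]
```

>>> carry_out([
  [[0, 0.1, 4], [0, 0, 0], 0.27],
  [[0, 0.1, 7.5], [0, 0, 0], 0.27],
  [[0, 0.1, 9.8], [0, 0, 0], 0.27],
  [[0, 0.1, 9.8], [0, 0, 0], 0.27],
  [[0, 0.1, 9.8], [0, 0, 0], 1],
  [[0, 0.1, 9.8], [0, 0, 0], 1],
  [[0, 0.1, 9.8], [0, 0, 0], 1],
  [[0, 0.1, 9.8], [0, 0, 0], 1],
  [[0, 0.1, 9.8], [0, 0, 0], 1],
  [[0, 0.1, 9.8], [0, 0, 0], 1],
])

```text
clock: 6.5
tool_pos: [0.5699, 0.2408, 0.0642]
eef_rot: [0.635, 0.772, 0.001, 0.0]
contact_force: [-3.7, -1.1, 6.3]
opening: 0.543
finger_force: 30.0
```

>>> carry_out([
  [[0, 0, -0.5], [0, 0, 0], 1],
  [[0, 0, -1.5], [0, 0, 0], 1],
  [[0, 0, -2.5], [0, 0, 0], 1],
  [[0, 0, -3.5], [0, 0, 0], 1],
  [[0, 0, -4.5], [0, 0, 0], 1],
  [[0, 0, -4.5], [0, 0, 0], 1],
  [[0, 0, -4.5], [0, 0, 0], 1],
  [[0, 0, -4.5], [0, 0, 0], 1],
  [[0, 0, -4.5], [0, 0, 0], 1],
  [[0, 0, -4.5], [0, 0, 0], 1],
])

```text
clock: 7.5
tool_pos: [0.5693, 0.2403, 0.1073]
eef_rot: [0.635, 0.772, -0.0, -0.0]
contact_force: [-0.5, -1.2, -2.2]
opening: 0.541
finger_force: 30.0
```

```bash
python3 -c "
from h import *
go(.545,-.194,.15,10.9)"
```

```text
t 7.5 pos [0.5693 0.2403 0.1073] F [-0.5  -1.23 -2.25] M [-0.02  0.12  0.03] op 0.541 ff 29.998833937570453
shift cm [-42.15 -10.75  -4.26] turn [-0.05  0.01  0.2 ]
```

Dry (about 2.2 N). Raise it, carry it level over the board, then look.

>>> carry_out([
  [[0, 0, -2.5], [0, 0, 0], 1],
  [[0, 0, -5], [0, 0, 0], 1],
  [[-3, -0.8, -5], [0, 0, 0], 1],
  [[-7, -1.8, -5], [0, 0, 0.2], 1],
  [[-11.5, -2.9, -5], [0, 0, 0.2], 1],
  [[-16, -4.1, -5], [0, 0, 0.2], 1],
  [[-20.5, -5.2, -5], [0, 0, 0.2], 1],
  [[-25, -6.4, -5], [0, 0, 0.2], 1],
  [[-29.5, -7.5, -5], [0, 0, 0.2], 1],
  [[-34, -8.7, -5], [0, 0, 0.2], 1],
  [[-38, -9.7, -5], [0, 0, 0.2], 1],
  [[-41, -10.5, -5], [0, 0, 0.2], 1],
])

```text
clock: 8.7
tool_pos: [0.5446, -0.1861, 0.1576]
eef_rot: [0.638, 0.77, -0.001, 0.0]
contact_force: [0.0, -0.3, -3.0]
opening: 0.544
finger_force: 30.0
```

>>> carry_out([
  [[-1, -0.2, 0], [0, 0, 0], 1],
  [[-1, -0.2, 0], [0, 0, 0], 1],
  [[-1, -0.2, 0], [0, 0, 0], 1],
  [[-1, -0.2, 0], [0, 0, 0], 1],
  [[-1, -0.2, 0], [0, 0, 0], 1],
])

```text
clock: 9.2
tool_pos: [0.5458, -0.1901, 0.1577]
eef_rot: [0.636, 0.772, 0.0, -0.0]
contact_force: [0.3, -1.0, -2.6]
opening: 0.542
finger_force: 30.0
```

```bash
python3 - <<'E'
from h import *
go(.545,-.194,.15,10.9)
b=snap('scene'); a=snap('top')
f=lambda s,x0,x1,y0,y1,k:cv2.resize(cv2.cvtColor(np.asarray(s['image'])[y0:y1,x0:x1],cv2.COLOR_RGB2BGR),None,fx=k,fy=k,interpolation=cv2.INTER_CUBIC)
cv2.imwrite('pics/two.png',np.vstack([f(a,340,500,160,280,2.5)[:, :400],f(b,120,330,130,350,400/210)[:300]]))
E
```

```text
t 9.2 pos [ 0.5458 -0.1901  0.1577] F [ 0.28 -0.97 -2.65] M [-0.03  0.06  0.02] op 0.542 ff 29.9988150363788
shift cm [-0.36 -0.15  0.77] turn [ 0.01 -0.06  0.17]
```

View pics/two.png

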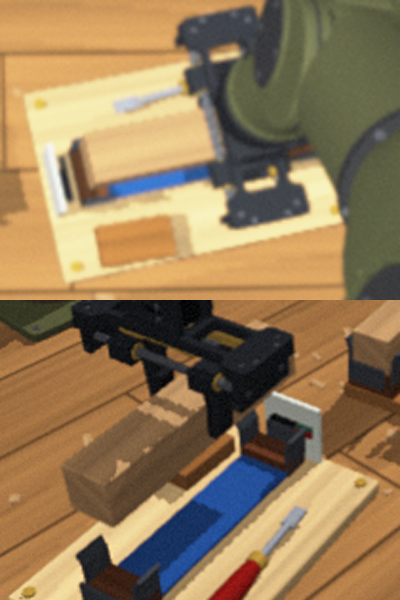

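The top crop shows the billet held above the saddle, offset up-image as the extra height would cause. The scene crop shows it level over the blue saddle, with the gauge plate behind. I'll take a second seat measurement from the board outline in the first picture, and check the billet's left end.

```bash
python3 - <<'E'
from h import *
a=pickle.load(open('pics/top.pkl','rb')); im=cv2.imread('pics/top1.png'); hsv=cv2.cvtColor(im,cv2.COLOR_BGR2HSV)
print(hsv[185,440],hsv[200,380],hsv[262,450])
m=cv2.inRange(hsv,(15,30,200),(32,112,255)); m[:,:335]=0;m[:,495:]=0;m[:170]=0;m[280:]=0
m=cv2.morphologyEx(m,cv2.MORPH_OPEN,np.ones((3,3)))
c=np.vstack([k for k in cv2.findContours(m,0,1)[0] if cv2.contourArea(k)>100])
w=ray(a,cv2.boxPoints(cv2.minAreaRect(c)),.018)[:,:2]
R=cv2.minAreaRect((w*1000).astype(np.float32)); print('board',R)
b=cv2.inRange(hsv,(100,120,60),(130,255,255)); b[:,:340]=0;b[:,490:]=0
c=max(cv2.findContours(b,0,1)[0],key=cv2.contourArea)
for z in (.03,.04,.05): print(z,cv2.minAreaRect((ray(a,cv2.boxPoints(cv2.minAreaRect(c)),z)[:,:2]*1000).astype(np.float32))[:2])
# held billet, top face z: TCP .1577-.0642+.098
h2=cv2.cvtColor(np.asarray(a['image']),cv2.COLOR_RGB2HSV)
n=cv2.inRange(h2,(8,40,150),(25,135,255)); n[:,:368]=0;n[:,428:]=0;n[:208]=0;n[234:]=0
n=cv2.morphologyEx(n,cv2.MORPH_OPEN,np.ones((3,3)))
c=max(cv2.findContours(n,0,1)[0],key=cv2.contourArea)
print(cv2.boundingRect(c)); q=cv2.boxPoints(cv2.minAreaRect(c)); w=ray(a,q,.1915)[:,:2]*1000
# billet-frame coordinates relative to TCP
t=np.radians(10.9); d=w-np.array([545.8,-190.1]); print('along',np.round(d@[-np.sin(t),np.cos(t)]),'across',np.round(d@[np.cos(t),np.sin(t)]))
E
```

```text
[  2 234 178] [ 24  82 244] [ 16 143 212]
board ((548.8150024414062, -196.5824737548828), (213.46484375, 332.8536682128906), 11.05388355255127)
0.03 ((547.3062744140625, -196.91314697265625), (55.514671325683594, 196.85284423828125))
0.04 ((545.7892456054688, -194.64212036132812), (54.9996452331543, 195.02647399902344))
0.05 ((544.272216796875, -192.37109375), (54.48458480834961, 193.2001190185547))
(368, 208, 58, 26)
along [137.   8.  22. 150.] across [ 35.   9. -47. -21.]
```

>>> carry_out([
  [[-0.5, -0.1, 0], [0, 0, 0.1], 1],
  [[-0.5, -0.1, 2], [0, 0, 0.1], 1],
  [[-0.5, -0.1, 4], [0, 0, 0.1], 1],
  [[-0.5, -0.1, 5], [0, 0, 0.1], 1],
  [[-0.5, -0.1, 5.5], [0, 0, 0.1], 1],
  [[-0.5, -0.1, 5.5], [0, 0, 0.1], 1],
  [[-0.5, -0.1, 5.5], [0, 0, 0.1], 1],
  [[-0.5, -0.1, 5.5], [0, 0, 0.1], 1],
  [[-0.5, -0.1, 5.5], [0, 0, 0.1], 1],
])

```text
clock: 10.2
tool_pos: [0.5458, -0.1976, 0.1033]
eef_rot: [0.637, 0.77, 0.0, 0.001]
contact_force: [-0.3, -0.7, -2.3]
opening: 0.544
finger_force: 30.0
```

```bash
python3 - <<'E'
from h import *
go(.546,-.195,.06,10.95)
b=snap('scene'); a=snap('top')
f=lambda s,x0,x1,y0,y1,k:cv2.resize(cv2.cvtColor(np.asarray(s['image'])[y0:y1,x0:x1],cv2.COLOR_RGB2BGR),None,fx=k,fy=k,interpolation=cv2.INTER_CUBIC)
cv2.imwrite('pics/three.png',np.hstack([f(a,340,420,190,260,5)[:350],f(b,130,330,140,315,2)]))
E
```

```text
t 10.2 pos [ 0.5458 -0.1976  0.1033] F [-0.31 -0.68 -2.29] M [-0.08 -0.    0.01] op 0.544 ff 29.998826743103564
shift cm [0.25 0.07 4.33] turn [ 0.06  0.03 -0.16]
```

View pics/three.png

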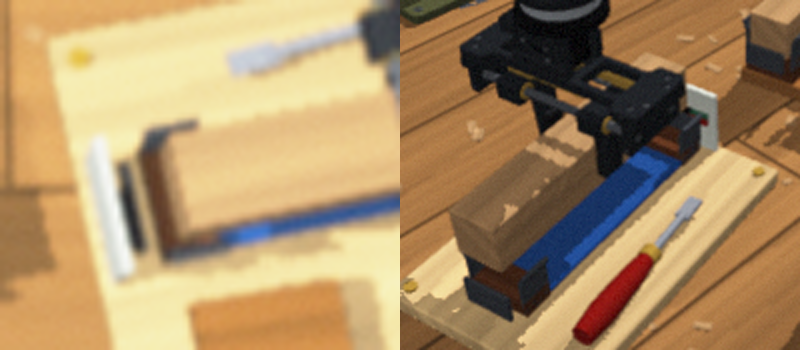

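Left crop: the billet's end edge is near (375,227), the bracket's end stop near (366,231), and cheeks show on both sides. Right crop: the billet is level just above the lips. I'll check the along-axis centring from the two end stops.

```bash
python3 - <<'E'
from h import *
a=pickle.load(open('pics/top.pkl','rb')); t=np.radians(11); u=np.array([-np.sin(t),np.cos(t)])
e=ray(a,[(366.2,230.2),(467,211)],.056)[:,:2]*1000; print('stops',e,'mid',e.mean(0),'gap',np.linalg.norm(e[0]-e[1]))
for z,p in ((.137,(375,227.5)),): 
  w=ray(a,[p],z)[0,:2]*1000; print('billet end',w,'centre',w-130*u)
# lip corners in first picture: cheek rows at both brackets -> darkness
im=cv2.imread('pics/top1.png'); v=im.max(2); m=((v<75)*255).astype(np.uint8); m[:,:362]=0;m[:,480:]=0;m[:185]=0;m[250:]=0
for c in cv2.findContours(m,0,1)[0]:
  if cv2.contourArea(c)>4:
    (x,y),s,_=cv2.minAreaRect(c); w=ray(a,[(x,y)],.075)[0,:2]*1000-[546,-195]; print((round(x),round(y)),np.round(s),'along',round(w@u),'across',round(w@[np.cos(t),np.sin(t)]))
E
```

```text
stops [[ 521.04921089  -56.56422725]
 [ 568.60457382 -326.73892396]] mid [ 544.82689235 -191.6515756 ] gap 274.32805048956595
billet end [516.76952311 -69.96216624] centre [ 541.5746925  -197.57370009]
(366, 233) [11.  1.] along 145 across -6
```

>>> carry_out([
  [[0.4, 0, 0], [0, 0, 0], 1],
  [[0.4, 0, 0.5], [0, 0, 0], 1],
  [[0.4, 0, 1], [0, 0, 0], 1],
  [[0.4, 0, 1.5], [0, 0, 0], 1],
  [[0.4, 0, 2], [0, 0, 0], 1],
  [[0.4, 0, 2.5], [0, 0, 0], 1],
  [[0.4, 0, 2.5], [0, 0, 0], 1],
  [[0.4, 0, 2.5], [0, 0, 0], 1],
  [[0.4, 0, 2.5], [0, 0, 0], 1],
])

```text
clock: 11.2
tool_pos: [0.5446, -0.1935, 0.0778]
eef_rot: [0.637, 0.77, 0.0, 0.0]
contact_force: [-0.2, -0.0, -2.8]
opening: 0.541
finger_force: 30.0
```

```bash
python3 -c "
from h import *
go(.5455,-.1935,.06,11)"
```

```text
t 11.2 pos [ 0.5446 -0.1935  0.0778] F [-0.25 -0.02 -2.84] M [-0.04  0.08 -0.03] op 0.541 ff 29.998856959864497
shift cm [-0.01  0.09  1.78] turn [ 0.01  0.   -0.21]
```

It's inside the lips with no side force. Continue down.

>>> carry_out([
  [[0, 0, 0.4], [0, 0, 0], 1],
  [[0, 0, 0.8], [0, 0, 0], 1],
  [[0, 0, 1.2], [0, 0, 0], 1],
  [[0, 0, 1.5], [0, 0, 0], 1],
  [[0, 0, 1.8], [0, 0, 0], 1],
  [[0, 0, 1.8], [0, 0, 0], 1],
  [[0, 0, 1.8], [0, 0, 0], 1],
  [[0, 0, 1.8], [0, 0, 0], 1],
  [[0, 0, 1.8], [0, 0, 0], 1],
])

```text
clock: 12.1
tool_pos: [0.5444, -0.1934, 0.0598]
eef_rot: [0.637, 0.771, -0.0, -0.0]
contact_force: [-1.3, 0.4, -0.4]
opening: 0.542
finger_force: 30.0
```

```bash
python3 -c "
from h import *
go(.5455,-.1935,.06,11)"
```

```text
t 12.1 pos [ 0.5444 -0.1934  0.0598] F [-1.3   0.44 -0.44] M [0.02 0.27 0.06] op 0.542 ff 29.997928091324866
shift cm [-0.03  0.11 -0.02] turn [-0.01 -0.01 -0.2 ]
```

The saddle carries the weight as predicted. Release and rise.

>>> carry_out([
  [[0, 0, 0], [0, 0, 0], 0.27],
  [[0, 0, 0], [0, 0, 0], 0.27],
  [[0, 0, 0], [0, 0, 0], 0.27],
  [[0, 0, 0], [0, 0, 0], 0.27],
  [[0, 0, -3], [0, 0, 0], 0.27],
  [[0, 0, -7], [0, 0, 0], 0.27],
  [[0, 0, -12], [0, 0, 0], 0.27],
  [[0, -5, -17], [0, 0, 0], 0.27],
  [[0, -10, -20], [0, 0, 0], 0.27],
  [[0, -15, -20], [0, 0, 0], 0.27],
  [[0, -18, -20], [0, 0, 0], 0.27],
  [[0, -18, -20], [0, 0, 0], 0.27],
])

```text
clock: 13.3
tool_pos: [0.3607, -0.2283, 0.2602]
eef_rot: [0.64, 0.769, -0.002, -0.002]
contact_force: [0.2, -1.4, -0.4]
opening: 0.729
finger_force: 0.0
```

```bash
python3 - <<'E'
from h import *
go(.5455,-.1935,.06,11)
b=snap('scene'); a=snap('top')
f=lambda s,x0,x1,y0,y1,k:cv2.resize(cv2.cvtColor(np.asarray(s['image'])[y0:y1,x0:x1],cv2.COLOR_RGB2BGR),None,fx=k,fy=k,interpolation=cv2.INTER_CUBIC)
cv2.imwrite('pics/four.png',np.vstack([f(a,190,500,150,290,2),f(b,120,430,90,340,2)[:320]]))
im=cv2.cvtColor(np.asarray(a['image']),cv2.COLOR_RGB2HSV)
m=cv2.inRange(im,(8,40,195),(25,135,255)); m[:, :190]=0; m[:,480:]=0; m[:150]=0;m[280:]=0
m=cv2.morphologyEx(m,cv2.MORPH_OPEN,np.ones((3,3)))
for c in cv2.findContours(m,0,1)[0]:
  if cv2.contourArea(c)>500: print(cv2.minAreaRect((ray(a,cv2.boxPoints(cv2.minAreaRect(c)),.098)[:,:2]*1000).astype(np.float32)))
E
```

```text
t 13.3 pos [ 0.3607 -0.2283  0.2602] F [ 0.18 -1.42 -0.41] M [-0.12 -0.02 -0.  ] op 0.729 ff 0.0
shift cm [ 0.06 18.91 19.92] turn [-0.32 -0.04 -0.56]
((478.92547607421875, 222.39816284179688), (48.71041488647461, 262.7467956542969), 11.206489562988281)
((538.8668212890625, -174.33921813964844), (209.79490661621094, 316.4328918457031), 11.275084495544434)
((655.5608520507812, 257.0767822265625), (49.881927490234375, 266.0882263183594), 11.139140129089355)
```

View pics/four.png

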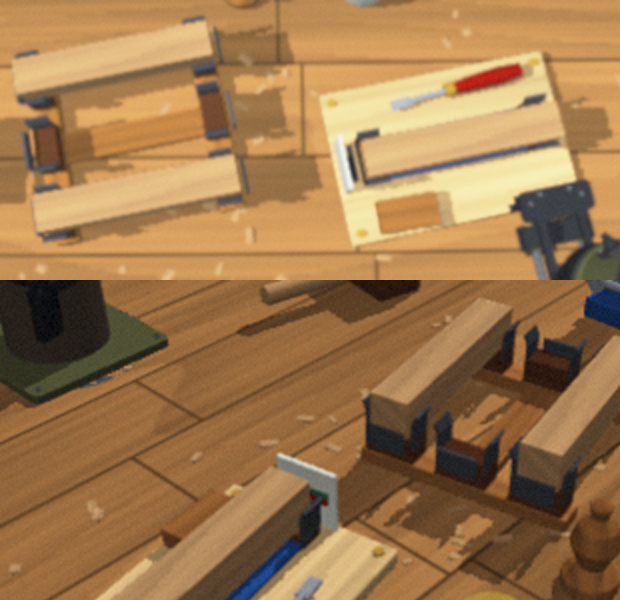

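The dry billet lies level between the saddle's cheeks, at about (460,140) in the crop. Both other billets read back at their original positions within 1 mm, and the bystanders look unmoved. A short settle, then I hand in.

>>> carry_out([
  [[0, 0, 0], [0, 0, 0], 0.27],
  [[0, 0, 0], [0, 0, 0], 0.27],
  [[0, 0, 0], [0, 0, 0], 0.27],
])

```text
clock: 13.7
tool_pos: [0.3691, -0.2268, 0.2594]
eef_rot: [0.637, 0.771, 0.0, 0.0]
contact_force: [0.2, 0.7, -1.4]
opening: 0.729
finger_force: 0.0
```

```bash
python3 -c "
from h import *
print(r.finish_job())"
```

```text
the job is handed in; nothing more can be done
None
```

I handed the job in at 13.7 s, no verdict shown: the dry billet (middle rack place, about 2.2 N) sits in the carving board's brackets, and the one wet billet I tried is back home within 1 mm by camera.

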